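# Pull the wrong logger from the kit case and put it on charge

## Task

Open the lid of the grey logger case fully and check the four loggers against the layout sheet lying behind it: in one pocket there is a logger of another colour than the sheet shows for that pocket. Take that logger out and set it down, not dropped, fully into the free bay of the charging dock, flat on the bay floor with its slim grip sticking out at the front like the others; leave the lid open and everything else where it is. The case lets you hold a logger only by its body and the dock only by its grip, so lay it on the bench in between and take it again by the grip.

Things in the scene. Friction and masses are not known exactly. Their poses are not given: they have to be found in the camera images.
- case: Flat grey kit case fixed to the bench, 162 (x) x 314 (y) mm, rim 44 mm above the bench without the lid; origin on the bench under its centre. Front (-x) towards the robot, lid hinge line along y at x = +81 mm, 48 mm above the bench, 198 mm from the handle bar. Black foam inside, top 34 mm above the bench, has four pockets in a row along y: see point pockets.
- pockets (a point): Middle of the row of pockets, on their floor (8 mm above the bench); axes as the case. Logger origins lie at y = -102, -34, +34, +102 mm, slim grips to the front (-x). Foam hugs the front, rear and slim grip (sunk below the foam top). Only the body's long sides are free: finger wells 30 mm wide (y) beside every body, 50 mm long (x), centred on the body, down to the pocket floor.
- lid (a joint): Lid angle (rad) about the hinge on the case's back edge: 0 shut, grows as the front edge rises and swings back, stop at 1.83 (fully open, leaning back a little past upright). May start slightly ajar. Stiff friction hinge: stays wherever it is left; about 3 N at the handle moves it. 8 mm thick, clear window in a grey frame.
- lid_handle (a point): Middle of the lid's handle: a round light-grey bar 12 mm in diameter, 110 mm long along the case's y, carried on an arm at each end, 36 mm in front of the lid's front edge (30 mm clear gap), about 48 mm above the bench when the lid is shut. The point's axes turn with the lid.
- logger_red: Hand-held data logger, red, 110 g, lying in one of the case's pockets. Body 80 (x) x 38 (y) x 28 mm high, screen on top (+z). From its front end (-x) a slim grey grip sticks out: 44 long x 18 (y) x 20 mm, 4 to 24 mm above the underside. 124 mm over all. Origin under the centre of the body (not of the whole); middle of the grip at x = -62 mm, centre of mass at x = -27 mm.
- logger_blue: Hand-held data logger, blue plastic, about 110 g, lying screen up in one of the case's four pockets, all pockets in line along the case's y. Same shape as every logger: see logger_red.
- logger_yellow: Hand-held data logger, yellow plastic, about 110 g, lying screen up in one of the case's four pockets, all pockets in line along the case's y. Same shape as every logger: see logger_red.
- logger_green: Hand-held data logger, green plastic, about 110 g, lying screen up in one of the case's four pockets, all pockets in line along the case's y. Same shape as every logger: see logger_red.
- patch_red: Red logger outline printed on the white layout sheet, which lies flat on the bench behind the case. The sheet is a plan of the case, full size along y: each outline lies 145 mm behind (+x of the case) the pocket it stands for, at the same y in the case's frame. Origin at the outline's body centre.
- patch_blue: Blue logger outline on the layout sheet, as patch_red.
- patch_yellow: Yellow logger outline on the layout sheet, as patch_red.
- patch_green: Green logger outline on the layout sheet, as patch_red.
- sticker_purple: Purple logger-shaped correction sticker on the layout sheet, stuck exactly over one of the four printed outlines and hiding it: that pocket is meant for a purple logger, so the logger now in it is the wrong one. Origin at the outline's body centre.
- dock: Dark grey charging dock fixed to the bench, 120 mm (x) x 235 mm (y); origin on the bench 25 mm in front of its floor plate; x points to its back housing (64 mm high, front face at x = 115 mm). Four bays side by side along y, three of them occupied: see point bays.
- bays (a point): Middle of the row of bays, on their floor (8 mm above the bench); axes as the dock. Origins of loggers in place lie at y = -84, -28, +28, +84 mm, grips out at the open front (-x). Bays 45 mm wide; dividers 11 mm thick, rounded tops 53 mm above the bench, from x = -40 to +45 mm (back housing). No finger room beside a body there, only beside the grip (38 mm to the next grip).
- free_bay: Brass charging contacts on the floor of the dock's one empty bay; origin on the bay floor, 8 mm above the bench, where the origin of a logger in place belongs; x points to the back housing (45 mm on), like the dock's.
- docked1: Orange logger charging in a bay of the dock; shape as logger_red. Bystander.
- docked2: White logger charging in a bay; shape as logger_red. Bystander.
- docked3: Orange logger charging in a bay; shape as logger_red. Bystander.
- tape: Roll of masking tape, 100 mm across, 24 mm high, left of the robot's front; origin under its centre. Bystander.
- calculator: Pocket calculator, 150 x 76 x 14 mm, right of the robot's front; origin under its centre. Bystander.
- beaker: Glass beaker, 72 mm across, 90 mm high, at the left; origin under its centre. Bystander.
- stopwatch: Black stopwatch, 62 mm across, 16 mm high, at the right; origin under its centre. Bystander.
- marker: White marker pen, 135 x 18 x 18 mm, at the far right; origin under its middle. Bystander.

How it is judged:
On the way, in this order (a step that is already met when the one before it is completed fails the run):
1. the case's lid is fully open (value of joint lid above 1.6 rad), for 0.2 s.
2. the wrong logger is lifted out of its pocket, lid still open (value of joint lid above 1.6 rad and ((horizontal distance between patch_red and sticker_purple below 0.005 m and distance of logger_red from where it was at the start of the episode above 0.06 m) or (horizontal distance between patch_blue and sticker_purple below 0.005 m and distance of logger_blue from where it was at the start of the episode above 0.06 m) or (horizontal distance between patch_yellow and sticker_purple below 0.005 m and distance of logger_yellow from where it was at the start of the episode above 0.06 m) or (horizontal distance between patch_green and sticker_purple below 0.005 m and distance of logger_green from where it was at the start of the episode above 0.06 m))), for 0.1 s.
At the end, for the whole second after the job is handed in: Lid open past 1.6 rad; the logger whose outline the purple sticker covers is at rest in the free bay, grip to the front, level (0.08 rad), within 4 mm of the floor, in line (0.12 rad), within 6 mm sideways and -14 to +10 mm lengthwise; all other loggers within 15 mm of their starts (value of joint lid above 1.6 rad and ((horizontal distance between patch_red and sticker_purple below 0.005 m and x of logger_red in the frame of free_bay between -0.014 and 0.01 m and y of logger_red in the frame of free_bay between -0.006 and 0.006 m and z of logger_red in the frame of free_bay below 0.004 m and angle between logger_red's own z axis and vertical below 0.08 rad and angle between the x axis of logger_red and the x axis of free_bay, either way round below 0.12 rad and linear speed of logger_red below 0.02 m/s and angular speed of logger_red below 0.2 rad/s and distance of each of logger_blue, logger_yellow, logger_green from where it was at the start of the episode below 0.015 m) or (horizontal distance between patch_blue and sticker_purple below 0.005 m and x of logger_blue in the frame of free_bay between -0.014 and 0.01 m and y of logger_blue in the frame of free_bay between -0.006 and 0.006 m and z of logger_blue in the frame of free_bay below 0.004 m and angle between logger_blue's own z axis and vertical below 0.08 rad and angle between the x axis of logger_blue and the x axis of free_bay, either way round below 0.12 rad and linear speed of logger_blue below 0.02 m/s and angular speed of logger_blue below 0.2 rad/s and distance of each of logger_red, logger_yellow, logger_green from where it was at the start of the episode below 0.015 m) or (horizontal distance between patch_yellow and sticker_purple below 0.005 m and x of logger_yellow in the frame of free_bay between -0.014 and 0.01 m and y of logger_yellow in the frame of free_bay between -0.006 and 0.006 m and z of logger_yellow in the frame of free_bay below 0.004 m and angle between logger_yellow's own z axis and vertical below 0.08 rad and angle between the x axis of logger_yellow and the x axis of free_bay, either way round below 0.12 rad and linear speed of logger_yellow below 0.02 m/s and angular speed of logger_yellow below 0.2 rad/s and distance of each of logger_red, logger_blue, logger_green from where it was at the start of the episode below 0.015 m) or (horizontal distance between patch_green and sticker_purple below 0.005 m and x of logger_green in the frame of free_bay between -0.014 and 0.01 m and y of logger_green in the frame of free_bay between -0.006 and 0.006 m and z of logger_green in the frame of free_bay below 0.004 m and angle between logger_green's own z axis and vertical below 0.08 rad and angle between the x axis of logger_green and the x axis of free_bay, either way round below 0.12 rad and linear speed of logger_green below 0.02 m/s and angular speed of logger_green below 0.2 rad/s and distance of each of logger_red, logger_blue, logger_yellow from where it was at the start of the episode below 0.015 m)) and distance of each of docked1, docked2, docked3 from where it was at the start of the episode below 0.015 m); the robot touches nothing.
It fails at once if a logger already charging in the dock is shifted by more than 15 mm (distance of any of docked1, docked2, docked3 from where it was at the start of the episode above 0.015 m).
It fails at once if a rightly packed logger is shifted by more than 15 mm ((not (horizontal distance between patch_red and sticker_purple below 0.005 m) and distance of logger_red from where it was at the start of the episode above 0.015 m) or (not (horizontal distance between patch_blue and sticker_purple below 0.005 m) and distance of logger_blue from where it was at the start of the episode above 0.015 m) or (not (horizontal distance between patch_yellow and sticker_purple below 0.005 m) and distance of logger_yellow from where it was at the start of the episode above 0.015 m) or (not (horizontal distance between patch_green and sticker_purple below 0.005 m) and distance of logger_green from where it was at the start of the episode above 0.015 m)).
It fails at once if the tape, calculator, beaker, stopwatch or marker is shifted by more than 30 mm (distance of any of tape, calculator, beaker, stopwatch, marker from where it was at the start of the episode above 0.03 m).
It fails at once if the logger is dropped into the dock: it moves faster than 0.45 m/s as it enters the bay, instead of being set down ((horizontal distance between logger_red and free_bay below 0.03 m and z of logger_red in the frame of free_bay below 0.05 m and linear speed of logger_red above 0.45 m/s) or (horizontal distance between logger_blue and free_bay below 0.03 m and z of logger_blue in the frame of free_bay below 0.05 m and linear speed of logger_blue above 0.45 m/s) or (horizontal distance between logger_yellow and free_bay below 0.03 m and z of logger_yellow in the frame of free_bay below 0.05 m and linear speed of logger_yellow above 0.45 m/s) or (horizontal distance between logger_green and free_bay below 0.03 m and z of logger_green in the frame of free_bay below 0.05 m and linear speed of logger_green above 0.45 m/s)).
It also fails if it takes over 64 s, if anything falls off the work surface, if the arm or the gripper's body presses on something with over 40 N, if the wrist force passes 120 N, or if a joint passes its speed limit or range.

## Robot

A 6-joint arm with a two-finger parallel gripper is mounted at the origin on the work surface. World frame = base frame: x ahead of the robot, y to its left, z up, the work surface at z = 0. Lengths are in m, angles in rad, forces in N, time in s.
With the tool pointing down it reaches from about 0.35 to 0.975 m from the base axis. Payload 4.9 kg.
Tool frame: the origin (TCP) lies between the finger pads; the fingertips stand 8 mm ahead of it and the grasp point (between the pads) lies 11 mm behind it (ctrl.nose_length is the distance from the TCP to the fingertips, in m); z points along the fingers, y is the line along which they close (so a half turn about z gives the same grasp; the last joint's range is limited). The gripper opens to 85 mm and grips with 20 to 120 N. Pads are 22 mm wide; open, the fingers measure 114 mm over their backs; the gripper's body (76 mm by 85 mm) begins 54 mm behind the grasp point. The pads swing forward as they close: fully open they stand 13 mm farther back than shut.
Start: joints at [1.086, 0.053, 1.613, -0, 1.476, -0.119], TCP at [0.224, 0.584, 0.239] pointing down, gripper open.
Joint ranges: [-3.01, 3.01], [-1.01, 2.22], [0.06, 2.58], [-1.02, 4.17], [0.09, 2.62], [-3.14, 3.14]. Speed limits (rad/s): [2.57, 2.57, 3.14, 3.14, 3.14, 3.14].

## Interface

Orientations are given as a unit quaternion [x, y, z, w].
In Python, from station import ctrl gives the robot as it stands. The module is installed in compiled form; this text tells all that it offers.
- The arm moves only by the shell command python3 -m pendant 'ROWS' [FORCE]. ROWS is JSON, a list of rows, each an object with "grip": the finger opening in mm, from 0 to 85.4; "linear": the shift along the tool's x, y, z in mm, a list of three; "turn": the turn, a rotation vector about the tool's x, y, z in rad, a list of three. A call has 1 to 20 rows; each row shifts and turns the commanded pose from where the row before left it, along the tool's axes as they then stand; what a row does not reach is not made up. A row lasts 1/10 s, in which the tool goes at most 50 mm and 8.59 degrees, less where a joint would pass 70% of its speed; a pose out of reach is approached as far as the arm can. A call with a gripper value outside its range is refused whole. The fingers move at their own pace and stop on an object; FORCE is the grip in N (left out, the last holds). Time passes only in rows, so rows that do not move let the fingers close. It gives the time, the measured TCP pose, the force, the opening and the grip force at its end, in the units of the state.
- ctrl.get_state(): the state, without advancing time (a new reading comes with each control period).
- ctrl.grab_frame(name): name is "scene" or "top" or "wrist"; returns the picture (480x640x3 uint8, blue, green, red); there is no depth.
- ctrl.get_calibration(name): a dict with "vertical_fov" (degrees; the focal length in pixels is half the picture's height over the tangent of half this angle, whatever the lens; pixels are square), "cx", "cy" (the principal point, pixels), "cam_to_world" (4x4, takes a point from camera to world coordinates); the wrist camera has in their place "mount" (4x4, takes a point from camera to tool coordinates, whose origin is the TCP and whose axes are the flange's). Camera axes: x right, y up, looking along -z (the intrinsics and any distortion apply to the point x, -y, -z); pixel columns grow to the right and rows downward; lengths in m; the calibration is good to about 2 mm. The wrist camera is an equidistant fisheye: a pixel r from the principal point sees the ray r / f radians off the axis. A picture is of the moment at which its call begins: read the wrist's pose just before it. get_calibration takes no time and is no camera call.
- ctrl.close_job(): hands the job in; it is judged then, once.
The state is a dict: "clock": time; "joints": joint angles; "joint_vel": joint speeds; "joint_torque": joint torques, N m; "tcp_pos": TCP position; "ee_rot": TCP orientation; "wrist_force": force on the tool from outside, world axes, zero at the start; "moment": the same for the moment, N m; "opening": finger opening in m; "grasp_force": force on a finger pad.
Only numpy, scipy, OpenCV 4.12 (cv2) and the standard library are available. Lean on these libraries where they do the work, as an engineer would, in place of code of your own. Each camera call takes 0.05 s, during which the arm holds its last target. There are 200 camera calls.

## Working session

There is one attempt and no reset: what is moved stays moved. The work goes in short steps, Python scripts to look and compute and a shell command to move; the robot and the scene stay as the last step left them, time stands still between calls to the robot, and variables do not carry over. Pictures are saved under pics/ and viewed, at most 12 in all, crops included, and the job is handed in when it is done.

```bash
mkdir -p pics; python3 - <<'E'
from station import ctrl
import cv2,numpy as np
for n in("scene","top"):
    cv2.imwrite(f"pics/{n}0.png",ctrl.grab_frame(n))
    c=ctrl.get_calibration(n);print(n,c["vertical_fov"],c["cx"],c["cy"],np.round(c["cam_to_world"],3).tolist(),[k for k in c])
c=ctrl.get_calibration("wrist");print({k:(np.round(v,4).tolist()) for k,v in c.items()})
s=ctrl.get_state();print(s)
E
```

```text
scene 49.95984197103763 324.04226217705144 236.19933683380773 [[0.459, -0.651, 0.605, 1.388], [0.888, 0.331, -0.318, -0.466], [0.007, 0.683, 0.73, 1.137], [0.0, 0.0, 0.0, 1.0]] ['vertical_fov', 'cx', 'cy', 'cam_to_world']
top 48.140890211037735 311.2961086242894 246.4480388205959 [[0.01, 0.998, -0.055, 0.431], [-1.0, 0.01, -0.014, -0.017], [-0.014, 0.055, 0.998, 1.318], [0.0, 0.0, 0.0, 1.0]] ['vertical_fov', 'cx', 'cy', 'cam_to_world']
{'vertical_fov': 65.7065, 'cx': 313.4455, 'cy': 241.0974, 'mount': [[-0.0005, 0.9641, 0.2656, 0.0677], [1.0, 0.0007, -0.0007, 0.0006], [-0.0009, 0.2656, -0.9641, -0.1356], [0.0, 0.0, 0.0, 1.0]]}
{'clock': 0.1, 'joints': array([ 1.08595763e+00,  5.33111206e-02,  1.61417094e+00,  4.67805618e-06,
        1.47601378e+00, -1.19008011e-01]), 'joint_vel': array([ 0.00114355, -0.00016899, -0.00463498, -0.00122917, -0.0002578 ,
        0.00122304]), 'joint_torque': array([ 6.41550760e-04, -3.94901454e+01, -3.71365607e+01, -1.40291763e-04,
        3.86935193e-03, -2.07029572e-06]), 'tcp_pos': array([0.22331927, 0.5831432 , 0.23816487]), 'ee_rot': array([ 1.81897190e-01,  9.83317094e-01, -9.07857962e-04, -2.85186363e-04]), 'wrist_force': array([-0.19814623,  0.56108729,  0.31105309]), 'moment': array([-0.01509031,  0.02019843,  0.00773592]), 'grasp_force': 0.0, 'opening': 0.08537356336118758}
```

View pics/top0.png

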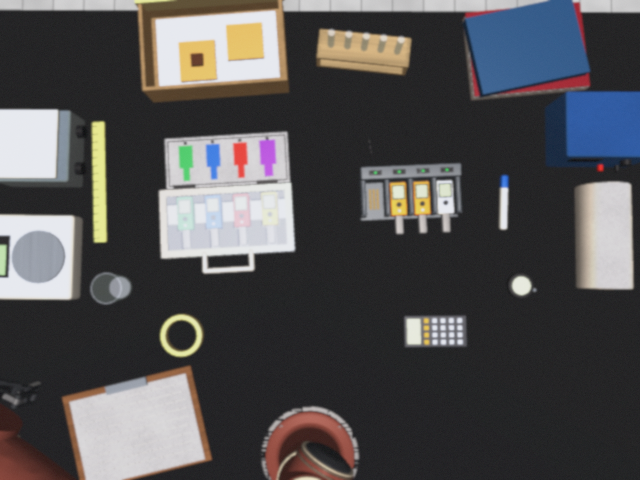

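View pics/scene0.png

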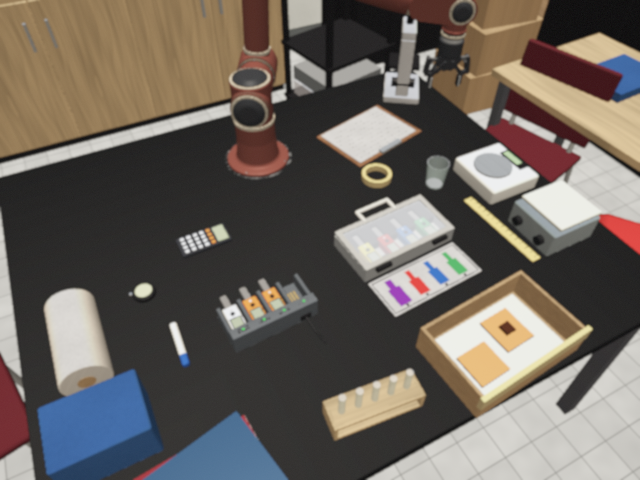

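The loggers in the pockets, left to right (+y to −y), are green, blue, red and yellow. The sheet shows green (186,162), blue (213,160), red (240,160) and the purple sticker (268,157). So yellow, at the −y end, is the wrong one. The free bay is the leftmost one, at (374,200), and the handle bar lies at about (203–253, 270).

```bash
cat > h.py <<'E'
from station import ctrl
import cv2,numpy as np
from scipy.spatial.transform import Rotation as R
def cam(n):
    c=ctrl.get_calibration(n); f=240/np.tan(np.radians(c["vertical_fov"]/2))
    if n=="wrist":
        s=ctrl.get_state();T=np.eye(4);T[:3,:3]=R.from_quat(s["ee_rot"]).as_matrix();T[:3,3]=s["tcp_pos"];M=T@c["mount"]
    else: M=np.array(c["cam_to_world"])
    return n,f,c["cx"],c["cy"],M
def ray(C,u,v):
    n,f,cx,cy,M=C; x,y=(u-cx)/f,(v-cy)/f
    if n=="wrist":
        r=np.hypot(x,y)+1e-12; d=np.array([x/r*np.sin(r),-y/r*np.sin(r),-np.cos(r)])
    else: d=np.array([x,-y,-1.])
    return M[:3,3],M[:3,:3]@d
def onz(C,u,v,z):
    o,d=ray(C,u,v); return o+d*(z-o[2])/d[2]
def proj(C,p):
    n,f,cx,cy,M=C; q=np.linalg.inv(M)@np.append(p,1); x,y,z=q[0],-q[1],-q[2]
    r=np.hypot(x,y); k=np.arctan2(r,z)/r if n=="wrist" else 1/z
    return cx+f*x*k,cy+f*y*k
def tri(*rs):
    A=0;b=0
    for o,d in rs:
        d=d/np.linalg.norm(d);P=np.eye(3)-np.outer(d,d);A=A+P;b=b+P@o
    return np.linalg.solve(A,b)
def blobs(im,h0,h1,smin,vmin,amin=60):
    m=cv2.inRange(cv2.cvtColor(im,cv2.COLOR_BGR2HSV),(h0,smin,vmin),(h1,255,255))
    cs,_=cv2.findContours(m,cv2.RETR_EXTERNAL,cv2.CHAIN_APPROX_NONE)
    return [c for c in cs if cv2.contourArea(c)>amin]
def go(p,yaw,note=""):
    """tool-frame shift (mm) and turn to bring TCP to world p, tool down, tool y at yaw (rad from world x; mod pi)"""
    s=ctrl.get_state();Q=R.from_quat(s["ee_rot"]).as_matrix()
    best=None
    for k in(0,np.pi):
        y=np.array([np.cos(yaw+k),np.sin(yaw+k),0]);z=np.array([0,0,-1.]);G=np.stack([np.cross(y,z),y,z],1)
        t=R.from_matrix(Q.T@G).as_rotvec()
        if best is None or np.linalg.norm(t)<np.linalg.norm(best):best=t
    print(note,"shift mm",np.round(Q.T@(np.array(p)-s["tcp_pos"])*1e3,1),"turn",np.round(best,3))
E
python3 - <<'E'
from h import *
print("nose",ctrl.nose_length)
for n in("top","scene"):
    C=cam(n);im=cv2.imread(f"pics/{n}0.png")
    for nm,a in dict(green=(45,80),blue=(100,122),purple=(128,155)).items():
        for c in blobs(im,*a,120,80):
            m=cv2.moments(c);u,v=m["m10"]/m["m00"],m["m01"]/m["m00"]
            if 300<m["m00"] or n=="scene":
                p=onz(C,u,v,0.001);
                if .4<p[0]<1 and -.3<p[1]<.5: print(n,nm,m["m00"],np.round((u,v),1),np.round(p,4))
    for c in blobs(im,0,6,150,80)+blobs(im,174,180,150,80):
        m=cv2.moments(c);u,v=m["m10"]/m["m00"],m["m01"]/m["m00"];p=onz(C,u,v,0.001)
        if .6<p[0]<.8 and 0<p[1]<.5:print(n,"red",m["m00"],np.round(p,4))
    for c in blobs(im,10,25,140,120):
        r=cv2.minAreaRect(c);p=onz(C,*r[0],.036)
        if .4<p[0]<.8 and -.5<p[1]<0:print(n,"orange",r,np.round(p,4))
T=cam("top")
for nm,uv in dict(c1=(165,259),c2=(294,252),b2=(291,186),b1=(160,190)).items():print(nm,np.round(onz(T,*uv,.05),3))
for nm,uv in dict(h1=(203,271),h2=(253,268)).items():print(nm,np.round(onz(T,*uv,.048),3))
im=cv2.imread("pics/top0.png")[120:290,150:480];a=cv2.resize(im,(800,412),interpolation=cv2.INTER_CUBIC)
cv2.imwrite("pics/tc.png",a)
E
```

```text
nose 0.008
top purple 342.0 [267.4 154.9] [0.7304 0.1135 0.001 ]
top red 234.5 [0.7267 0.1816 0.001 ]
top orange ((421.7036437988281, 197.2760467529297), (33.05778503417969, 16.69536781311035), 87.27368927001953) [ 0.6224 -0.2614  0.036 ]
top orange ((398.18646240234375, 198.04283142089844), (33.532535552978516, 17.081621170043945), 86.98721313476562) [ 0.6201 -0.2052  0.036 ]
scene green 69.0 [456.1 265.5] [0.721  0.3152 0.001 ]
scene blue 123.5 [437.2 274.3] [0.7226 0.2477 0.001 ]
scene purple 188.0 [398.  293.6] [0.7293 0.1117 0.001 ]
scene red 113.0 [0.7268 0.1796 0.001 ]
scene orange ((252.90768432617188, 305.3384704589844), (19.101346969604492, 14.884166717529297), 60.2551155090332) [ 0.6099 -0.2631  0.036 ]
scene orange ((271.3726806640625, 295.07080078125), (14.47215747833252, 14.375029563903809), 60.945396423339844) [ 0.6013 -0.2073  0.036 ]
c1 [0.468 0.348 0.05 ]
c2 [0.488 0.042 0.05 ]
b2 [0.645 0.051 0.05 ]
b1 [0.633 0.364 0.05 ]
h1 [0.441 0.257 0.048]
h2 [0.449 0.139 0.048]
```

View pics/tc.png

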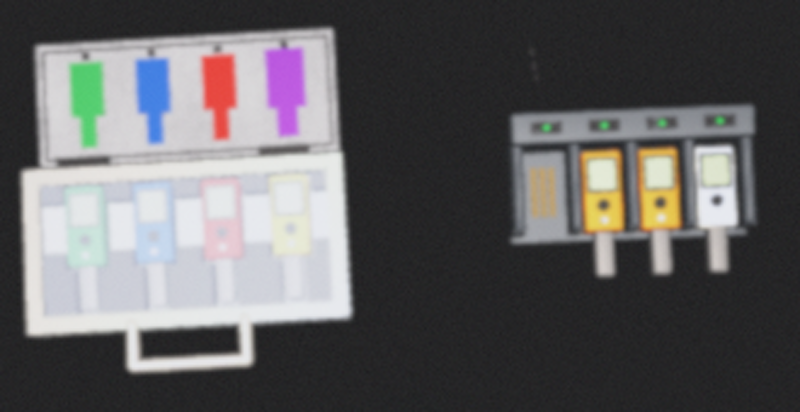

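Crop: the four columns line up as before, and the dock has loggers in its three −y bays. The handle bar is at crop (130–249, 364). I'll move above the handle with the fingers closing along x and look with the wrist camera.

```bash
python3 -c "
from h import *
go((.445,.198,.20),.055)"
```

```text
shift mm [-344.8 -280.3   38.6] turn [-2.00e-03  1.00e-03  1.15e+00]
```

```bash
python3 -m pendant '[{"grip":50,"linear":[-34.5,-28,0],"turn":[0,0,0]},{"grip":50,"linear":[-34.5,-28,0],"turn":[0,0,0]},{"grip":50,"linear":[-34.5,-28,0],"turn":[0,0,0]},{"grip":50,"linear":[-34.5,-28,0],"turn":[0,0,0]},{"grip":50,"linear":[-34.5,-28,0],"turn":[0,0,0]},{"grip":50,"linear":[-34.5,-28,0],"turn":[0,0,0]},{"grip":50,"linear":[-34.5,-28,9],"turn":[0,0,0]},{"grip":50,"linear":[-34.5,-28,10],"turn":[0,0,0]},{"grip":50,"linear":[-34.5,-28,10],"turn":[0,0,0]},{"grip":50,"linear":[-34.5,-28,10],"turn":[0,0,0]},{"grip":50,"linear":[0,0,0],"turn":[0,0,0.144]},{"grip":50,"linear":[0,0,0],"turn":[0,0,0.144]},{"grip":50,"linear":[0,0,0],"turn":[0,0,0.144]},{"grip":50,"linear":[0,0,0],"turn":[0,0,0.144]},{"grip":50,"linear":[0,0,0],"turn":[0,0,0.144]},{"grip":50,"linear":[0,0,0],"turn":[0,0,0.144]},{"grip":50,"linear":[0,0,0],"turn":[0,0,0.144]},{"grip":50,"linear":[0,0,0],"turn":[0,0,0.144]},{"grip":50,"linear":[0,0,0],"turn":[0,0,0]},{"grip":50,"linear":[0,0,0],"turn":[0,0,0]}]' 25
python3 -c "
from h import *
im=ctrl.grab_frame('wrist');cv2.imwrite('pics/w1.png',im);print(ctrl.get_state()['joints'])
C=cam('wrist');print(proj(C,(.445,.198,.048)))
go((.445,.198,.20),.055)"
```

```text
clock: 2.1
tcp_pos: [0.4453, 0.1987, 0.2]
ee_rot: [0.687, 0.727, -0.0, -0.0]
wrist_force: [-0.4, -0.0, -1.1]
opening: 0.0502
grasp_force: 0.0
[ 2.66900022e-01 -2.57875524e-01  1.96686447e+00 -1.71018183e-05
  1.43315883e+00  2.11401499e-01]
(np.float64(313.14865388906924), np.float64(228.50744648221362))
 shift mm [-0.7 -0.4 -0. ] turn [-0.001  0.     0.001]
```

View pics/w1.png

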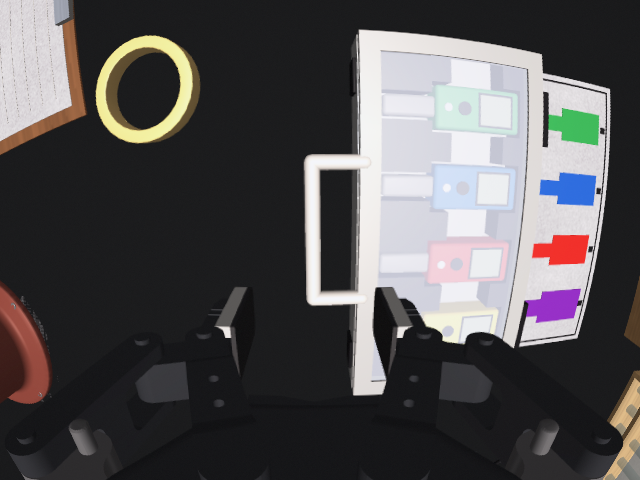

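The wrist view shows the bar at column 313, rows 156–302, almost exactly where predicted. Next I'll work out its height from triangulation with the top view and from its length.

```bash
python3 -c "
from h import *
C=cam('wrist');im=cv2.imread('pics/w1.png');g=im.min(2)
# bar edges per row
for v in(190,230,270):
    u=np.where(g[v,290:340]>110)[0]+290;print(v,u.min(),u.max())
uc=312.5
col=np.where(g[140:320,313]>110)[0]+140;print('rows',col.min(),col.max())
for z in(.045,.055,.065):print(z,np.round(onz(C,313,col.min(),z),4),np.round(onz(C,313,col.max(),z),4))
T=cam('top');t=cv2.imread('pics/top0.png').min(2)
for u in(215,228,241):
    c=t[255:285,u].astype(float);print(u,c.astype(int).tolist())
"
```

```text
190 305 319
230 305 319
270 306 320
rows 154 305
0.045 [0.4417 0.2567 0.045 ] [0.4486 0.1299 0.045 ]
0.055 [0.4416 0.2571 0.055 ] [0.4484 0.1346 0.055 ]
0.065 [0.4416 0.2574 0.065 ] [0.4481 0.1393 0.065 ]
215 [154, 86, 46, 34, 36, 36, 36, 36, 37, 35, 40, 64, 124, 186, 223, 228, 220, 179, 115, 56, 38, 38, 34, 36, 37, 38, 39, 34, 37, 35]
228 [118, 61, 39, 34, 39, 34, 36, 35, 38, 37, 51, 94, 159, 215, 228, 224, 191, 122, 61, 41, 33, 34, 39, 37, 38, 36, 36, 37, 39, 36]
241 [68, 40, 36, 36, 37, 37, 37, 37, 37, 44, 77, 142, 204, 226, 227, 204, 138, 75, 41, 36, 34, 38, 35, 38, 37, 33, 38, 34, 35, 36]
```

```bash
python3 -c "
from h import *
S=cam('scene');C=cam('wrist');im=cv2.imread('pics/scene0.png').min(2)
for z in(.04,.048,.056,.064,.072):
    p=(onz(C,312.3,200,z)+onz(C,312.8,265,z))/2;print(z,np.round(p,4),np.round(proj(S,p),1))
u0=round(proj(S,p)[0])
for u in(u0-4,u0,u0+4):print(u,[(r,int(im[r,u])) for r in range(198,222)])
"
```

```text
0.04 [0.4448 0.1921 0.04  ] [370.9 209.7]
0.048 [0.4447 0.1941 0.048 ] [371.6 207.6]
0.056 [0.4446 0.1961 0.056 ] [372.4 205.5]
0.064 [0.4446 0.1981 0.064 ] [373.1 203.4]
0.072 [0.4445 0.2002 0.072 ] [373.9 201.2]
370 [(198, 42), (199, 41), (200, 43), (201, 42), (202, 51), (203, 99), (204, 161), (205, 202), (206, 214), (207, 201), (208, 163), (209, 108), (210, 60), (211, 42), (212, 42), (213, 44), (214, 63), (215, 113), (216, 162), (217, 192), (218, 200), (219, 200), (220, 198), (221, 200)]
374 [(198, 42), (199, 42), (200, 49), (201, 85), (202, 147), (203, 195), (204, 216), (205, 208), (206, 178), (207, 127), (208, 75), (209, 45), (210, 40), (211, 42), (212, 56), (213, 101), (214, 152), (215, 185), (216, 198), (217, 200), (218, 197), (219, 195), (220, 202), (221, 207)]
378 [(198, 43), (199, 69), (200, 129), (201, 185), (202, 212), (203, 212), (204, 187), (205, 141), (206, 83), (207, 48), (208, 43), (209, 43), (210, 49), (211, 86), (212, 139), (213, 179), (214, 197), (215, 201), (216, 197), (217, 197), (218, 203), (219, 209), (220, 209), (221, 207)]
```

```bash
python3 -m pendant '[{"grip":28,"linear":[0,0,0],"turn":[0,0,0]},{"grip":28,"linear":[0,-0.7,25],"turn":[0,0,0]},{"grip":28,"linear":[0,0,25],"turn":[0,0,0]},{"grip":28,"linear":[0,0,25],"turn":[0,0,0]},{"grip":28,"linear":[0,0,20],"turn":[0,0,0]},{"grip":28,"linear":[0,0,15],"turn":[0,0,0]},{"grip":28,"linear":[0,0,10],"turn":[0,0,0]},{"grip":28,"linear":[0,0,10],"turn":[0,0,0]},{"grip":28,"linear":[0,0,10],"turn":[0,0,0]},{"grip":28,"linear":[0,0,10],"turn":[0,0,0]},{"grip":28,"linear":[0,0,0],"turn":[0,0,0]}]' 25
python3 -m pendant '[{"grip":5,"linear":[0,0,0],"turn":[0,0,0]},{"grip":5,"linear":[0,0,0],"turn":[0,0,0]},{"grip":5,"linear":[0,0,0],"turn":[0,0,0]},{"grip":5,"linear":[0,0,0],"turn":[0,0,0]},{"grip":5,"linear":[0,0,0],"turn":[0,0,0]}]' 25
```

```text
clock: 3.25
tcp_pos: [0.4439, 0.1984, 0.0488]
ee_rot: [0.688, 0.726, -0.001, -0.001]
wrist_force: [-0.7, 0.3, -0.1]
opening: 0.028
grasp_force: 0.0
clock: 3.75
tcp_pos: [0.4444, 0.1987, 0.0503]
ee_rot: [0.688, 0.726, -0.0, -0.0]
wrist_force: [-3.9, -1.3, 1.6]
opening: 0.0107
grasp_force: 24.9
```

```bash
python3 -c "
import numpy as np
t=np.linspace(.045,1.80,20);x=-198*np.cos(t);z=198*np.sin(t)
print([[round(a),round(-b)] for a,b in zip(np.diff(np.round(x)),np.diff(np.round(z)))],np.round(t,2))"
```

```text
[[2, -18], [3, -18], [5, -18], [7, -17], [8, -16], [9, -16], [11, -14], [13, -14], [13, -12], [15, -11], [15, -10], [17, -8], [17, -7], [17, -5], [18, -3], [19, -2], [18, 0], [18, 2], [18, 3]] [0.04 0.14 0.23 0.32 0.41 0.51 0.6  0.69 0.78 0.88 0.97 1.06 1.15 1.25
 1.34 1.43 1.52 1.62 1.71 1.8 ]
```

```bash
python3 -m pendant '[{"grip":5,"linear":[0,2,-18],"turn":[0,0,0]},{"grip":5,"linear":[0,3,-18],"turn":[0,0,0]},{"grip":5,"linear":[0,5,-18],"turn":[0,0,0]},{"grip":5,"linear":[0,7,-17],"turn":[0,0,0]},{"grip":5,"linear":[0,8,-16],"turn":[0,0,0]},{"grip":5,"linear":[0,9,-16],"turn":[0,0,0]},{"grip":5,"linear":[0,0,0],"turn":[0,0,0]}]' 25
python3 -c "
from h import *
s=ctrl.get_state();print(s['tcp_pos'],s['wrist_force'],s['moment'])"
```

```text
clock: 4.45
tcp_pos: [0.4796, 0.201, 0.1562]
ee_rot: [0.688, 0.726, 0.001, -0.0]
wrist_force: [-7.7, 0.0, 5.2]
opening: 0.0108
grasp_force: 25.2
[0.47960993 0.20103671 0.15616327] [-7.65053348  0.00800378  5.21263082] [0.00396147 1.44612449 0.07457373]
```

```bash
python3 -m pendant '[{"grip":5,"linear":[0,11,-14],"turn":[0,0,0]},{"grip":5,"linear":[0,13,-14],"turn":[0,0,0]},{"grip":5,"linear":[0,13,-12],"turn":[0,0,0]},{"grip":5,"linear":[0,15,-11],"turn":[0,0,0]},{"grip":5,"linear":[0,15,-10],"turn":[0,0,0]},{"grip":5,"linear":[0,17,-8],"turn":[0,0,0]},{"grip":5,"linear":[0,17,-7],"turn":[0,0,0]},{"grip":5,"linear":[0,0,0],"turn":[0,0,0]}]' 25
python3 -m pendant '[{"grip":5,"linear":[0,17,-5],"turn":[0,0,0]},{"grip":5,"linear":[0,18,-3],"turn":[0,0,0]},{"grip":5,"linear":[0,19,-2],"turn":[0,0,0]},{"grip":5,"linear":[0,18,0],"turn":[0,0,0]},{"grip":5,"linear":[0,18,2],"turn":[0,0,0]},{"grip":5,"linear":[0,18,3],"turn":[0,0,0]},{"grip":5,"linear":[0,0,0],"turn":[0,0,0]},{"grip":5,"linear":[0,0,0],"turn":[0,0,0]}]' 25
```

```text
clock: 5.25
tcp_pos: [0.5827, 0.2076, 0.2332]
ee_rot: [0.688, 0.726, 0.004, 0.001]
wrist_force: [-2.4, 4.6, 7.7]
opening: 0.0107
grasp_force: 25.9
clock: 6.05
tcp_pos: [0.6897, 0.214, 0.236]
ee_rot: [0.688, 0.726, 0.004, 0.001]
wrist_force: [1.3, 6.6, 2.2]
opening: 0.0104
grasp_force: 25.6
```

```bash
python3 -m pendant '[{"grip":28,"linear":[0,0,0],"turn":[0,0,0]},{"grip":28,"linear":[0,0,0],"turn":[0,0,0]},{"grip":28,"linear":[0,0,0],"turn":[0,0,0]},{"grip":28,"linear":[0,0,-15],"turn":[0,0,0]},{"grip":28,"linear":[0,0,-25],"turn":[0,0,0]},{"grip":28,"linear":[0,0,-30],"turn":[0,0,0]},{"grip":28,"linear":[0,0,0],"turn":[0,0,0]}]' 25
python3 -c "
from h import *
go((.53,.11,.25),np.pi/2+.055)"
```

```text
clock: 6.75
tcp_pos: [0.6897, 0.2118, 0.3124]
ee_rot: [0.688, 0.725, 0.005, 0.003]
wrist_force: [0.8, 0.3, 1.4]
opening: 0.028
grasp_force: 0.0
 shift mm [ -93.3 -165.6   60.4] turn [ 0.008 -0.01   1.568]
```

```bash
python3 -m pendant '[{"grip":54,"linear":[-18.6,-33,0],"turn":[0,0,0]},{"grip":54,"linear":[-18.6,-33,0],"turn":[0,0,0]},{"grip":54,"linear":[-18.6,-33,0],"turn":[0,0,0]},{"grip":54,"linear":[-18.6,-33,0],"turn":[0,0,0]},{"grip":54,"linear":[-18.6,-33,0],"turn":[0,0,0]},{"grip":54,"linear":[0,0,5],"turn":[0,0,-0.143]},{"grip":54,"linear":[0,0,5],"turn":[0,0,-0.143]},{"grip":54,"linear":[0,0,5],"turn":[0,0,-0.143]},{"grip":54,"linear":[0,0,5],"turn":[0,0,-0.143]},{"grip":54,"linear":[0,0,5],"turn":[0,0,-0.143]},{"grip":54,"linear":[0,0,5],"turn":[0,0,-0.143]},{"grip":54,"linear":[0,0,5],"turn":[0,0,-0.143]},{"grip":54,"linear":[0,0,5],"turn":[0,0,-0.143]},{"grip":54,"linear":[0,0,5],"turn":[0,0,-0.143]},{"grip":54,"linear":[0,0,5],"turn":[0,0,-0.143]},{"grip":54,"linear":[0,0,5],"turn":[0,0,-0.143]},{"grip":54,"linear":[0,0,0],"turn":[0,0,0]},{"grip":54,"linear":[0,0,0],"turn":[0,0,0]}]' 25
python3 -c "
from h import *
im=ctrl.grab_frame('wrist');cv2.imwrite('pics/w2.png',im);C=cam('wrist')
for h0,h1,nm in((22,34,'y'),(45,80,'g'),(100,122,'b'),(0,6,'r')):
  for c in blobs(im,h0,h1,110,80,800):
    r=cv2.minAreaRect(c);print(nm,np.round(np.array(r[0]),1),np.round(r[1],1),round(r[2],1),np.round(onz(C,*r[0],.036),4))
print(ctrl.get_state()['joints'],ctrl.get_state()['tcp_pos'])"
```

```text
clock: 8.55
tcp_pos: [0.5277, 0.1099, 0.2495]
ee_rot: [-0.026, 1.0, -0.0, 0.0]
wrist_force: [-0.4, 0.1, 0.8]
opening: 0.0538
grasp_force: 0.0
y [302.9 273. ] [74.5 37.3] 89.1 [0.5905 0.1036 0.036 ]
g [491.2 268.8] [30.3 74.2] 7.2 [0.5779 0.3064 0.036 ]
b [431.1 268.8] [39.9 78.3] 6.0 [0.5801 0.2353 0.036 ]
r [370.  270.5] [79. 40.] 90.0 [0.5845 0.1709 0.036 ]
[ 6.72494035e-02 -1.60093172e-01  1.80029480e+00 -7.55797964e-05
  1.50086832e+00 -1.55613698e+00] [0.52777253 0.10989357 0.24968151]
```

View pics/w2.png

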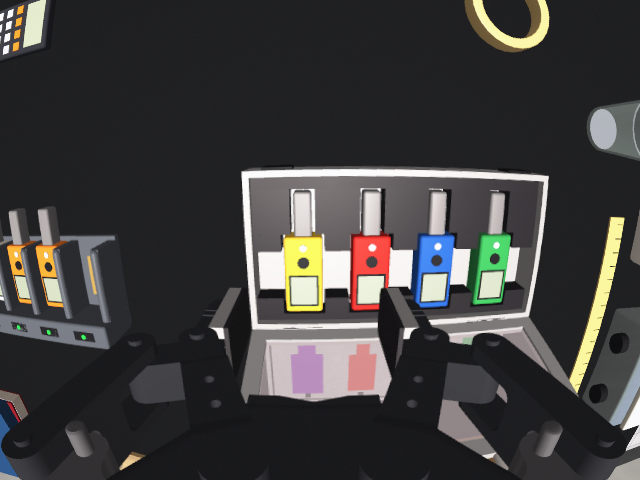

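The lid stands fully open with the sheet visible through its window. The yellow body is at pixel (303,273), world about (0.590, 0.1036), left of the red one. I'll align above it.

```bash
python3 -c "
from h import *
C=cam('wrist');im=cv2.imread('pics/w2.png')
c=max(blobs(im,22,34,110,80,800),key=lambda c:-abs(cv2.minAreaRect(c)[0][0]-303));x,y,w,h=cv2.boundingRect(c);print(x,y,w,h)
for uv in((x,y+h/2),(x+w,y+h/2),(x+w/2,y+h),(x+w/2,y)):print(np.round(onz(C,*uv,.036),4))
go((.5845,.1035,.12),np.pi/2+.058)"
```

```text
284 236 39 75
[0.592  0.0846 0.036 ]
[0.5899 0.1237 0.036 ]
[0.6328 0.106  0.036 ]
[0.5522 0.1025 0.036 ]
 shift mm [-56.2  -9.4 129.7] turn [-0.     0.001 -0.005]
```

```bash
python3 -m pendant '[{"grip":54,"linear":[-28,-4.5,20],"turn":[0,0,0]},{"grip":54,"linear":[-29,-4.5,20],"turn":[0,0,-0.005]},{"grip":54,"linear":[0,0,30],"turn":[0,0,0]},{"grip":54,"linear":[0,0,30],"turn":[0,0,0]},{"grip":54,"linear":[0,0,30],"turn":[0,0,0]},{"grip":54,"linear":[0,0,20],"turn":[0,0,0]},{"grip":54,"linear":[0,0,15],"turn":[0,0,0]},{"grip":54,"linear":[0,0,0],"turn":[0,0,0]},{"grip":54,"linear":[0,0,0],"turn":[0,0,0]}]' 25
python3 -c "
from h import *
im=ctrl.grab_frame('wrist');cv2.imwrite('pics/w3.png',im);C=cam('wrist')
for c in blobs(im,22,34,110,80,800):
    x,y,w,h=cv2.boundingRect(c);print(x,y,w,h)
    for v in(y+8,y+h/4,y+h/2):
        print(np.round(onz(C,x,v,.036),4),np.round(onz(C,x+w,v,.036),4))
go((.5855,.104,.02),np.pi/2+.058)"
```

```text
clock: 9.5
tcp_pos: [0.5857, 0.1041, 0.0852]
ee_rot: [-0.03, 1.0, 0.0, 0.001]
wrist_force: [0.1, 0.6, 0.7]
opening: 0.0544
grasp_force: 0.0
274 208 74 139
[0.5581 0.0832 0.036 ] [0.5558 0.1209 0.036 ]
[0.5723 0.0837 0.036 ] [0.57   0.1221 0.036 ]
[0.5916 0.0842 0.036 ] [0.5893 0.1238 0.036 ]
 shift mm [ 0.9 -0.2 65.9] turn [-0.     0.003  0.002]
```

View pics/w3.png

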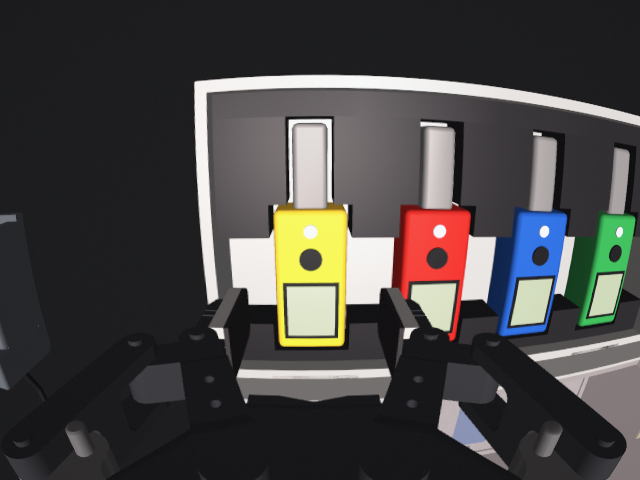

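```bash
python3 -c "
from h import *
C=cam('wrist')
for u in(250,375):print(np.round(onz(C,u,239,.034),4),np.round(onz(C,u,303,.008),4))
for u,z in((232,.034),(393,.034)):print(np.round(onz(C,u,270,z),4))"
```

```text
[0.5715 0.0707 0.034 ] [0.6212 0.0666 0.008 ]
[0.5677 0.1365 0.034 ] [0.6165 0.1462 0.008 ]
[0.5897 0.0608 0.034 ]
[0.5845 0.1484 0.034 ]
```

The body spans columns 274–347 and sits centred between the fingers (247/380). The white finger wells lie on both sides at rows 238–303. I'll shift 4 mm forward, descend and grip.

```bash
python3 -m pendant '[{"grip":54,"linear":[-4,0.2,10],"turn":[0,0,0]},{"grip":54,"linear":[0,0,15],"turn":[0,0,0]},{"grip":54,"linear":[0,0,10],"turn":[0,0,0]},{"grip":54,"linear":[0,0,10],"turn":[0,0,0]},{"grip":54,"linear":[0,0,10],"turn":[0,0,0]},{"grip":54,"linear":[0,0,9],"turn":[0,0,0]},{"grip":54,"linear":[0,0,0],"turn":[0,0,0]}]' 60
python3 -m pendant '[{"grip":30,"linear":[0,0,0],"turn":[0,0,0]},{"grip":30,"linear":[0,0,0],"turn":[0,0,0]},{"grip":30,"linear":[0,0,0],"turn":[0,0,0]},{"grip":30,"linear":[0,0,0],"turn":[0,0,0]},{"grip":30,"linear":[0,0,0],"turn":[0,0,0]}]' 60
```

```text
clock: 10.25
tcp_pos: [0.5877, 0.1045, 0.0183]
ee_rot: [-0.03, 1.0, -0.0, -0.002]
wrist_force: [-0.2, -0.1, -0.2]
opening: 0.0538
grasp_force: 0.0
clock: 10.75
tcp_pos: [0.5893, 0.1046, 0.0206]
ee_rot: [-0.03, 1.0, 0.0, 0.0]
wrist_force: [0.4, -0.5, 1.4]
opening: 0.0367
grasp_force: 60.9
```

```bash
python3 -m pendant '[{"grip":30,"linear":[0,0,-5],"turn":[0,0,0]},{"grip":30,"linear":[0,0,-8],"turn":[0,0,0]},{"grip":30,"linear":[0,0,-12],"turn":[0,0,0]},{"grip":30,"linear":[0,0,-15],"turn":[0,0,0]},{"grip":30,"linear":[0,0,-20],"turn":[0,0,0]},{"grip":30,"linear":[0,0,-20],"turn":[0,0,0]},{"grip":30,"linear":[0,0,-20],"turn":[0,0,0]},{"grip":30,"linear":[0,0,0],"turn":[0,0,0]}]' 60
python3 -c "
from h import *
im=ctrl.grab_frame('wrist');cv2.imwrite('pics/w4.png',im)
go((.48,-.04,.12),np.pi/2+.041)"
```

```text
clock: 11.55
tcp_pos: [0.592, 0.1048, 0.1256]
ee_rot: [-0.03, 1.0, 0.0, 0.004]
wrist_force: [1.3, -0.5, -0.5]
opening: 0.0368
grasp_force: 60.9
 shift mm [ 119.3 -137.7    2.7] turn [0.    0.005 0.019]
```

View pics/w4.png

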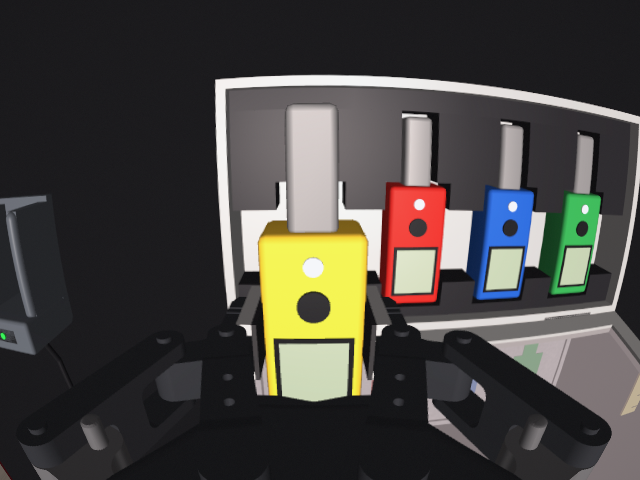

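The yellow logger is held level above its pocket, body from (262,225) downward, and the others haven't moved. Now I'll lay it on the bench.

```bash
python3 -m pendant '[{"grip":30,"linear":[10,-11,0],"turn":[0,0,0.018]},{"grip":30,"linear":[20,-23,0],"turn":[0,0,0]},{"grip":30,"linear":[20,-23,0],"turn":[0,0,0]},{"grip":30,"linear":[20,-23,0],"turn":[0,0,0]},{"grip":30,"linear":[20,-23,0],"turn":[0,0,0]},{"grip":30,"linear":[20,-23,0],"turn":[0,0,0]},{"grip":30,"linear":[10,-11,0],"turn":[0,0,0]},{"grip":30,"linear":[0,0,20],"turn":[0,0,0]},{"grip":30,"linear":[0,0,25],"turn":[0,0,0]},{"grip":30,"linear":[0,0,25],"turn":[0,0,0]},{"grip":30,"linear":[0,0,15],"turn":[0,0,0]},{"grip":30,"linear":[0,0,10],"turn":[0,0,0]},{"grip":30,"linear":[0,0,0],"turn":[0,0,0]},{"grip":30,"linear":[0,0,0],"turn":[0,0,0]}]' 60
python3 -c "
from h import *
go((.48,-.04,.013),np.pi/2+.041);print(ctrl.get_state()['wrist_force'])"
```

```text
clock: 13.0
tcp_pos: [0.4753, -0.0376, 0.0255]
ee_rot: [-0.021, 1.0, 0.0, 0.0]
wrist_force: [-0.0, -0.0, -1.2]
opening: 0.0368
grasp_force: 61.0
 shift mm [-4.5 -2.6 12.5] turn [0.    0.    0.001]
[-0.00189293 -0.04190963 -1.24067594]
```

```bash
python3 -m pendant '[{"grip":30,"linear":[0,0,4],"turn":[0,0,0]},{"grip":30,"linear":[0,0,4],"turn":[0,0,0]},{"grip":30,"linear":[0,0,2],"turn":[0,0,0]},{"grip":30,"linear":[0,0,2],"turn":[0,0,0]},{"grip":30,"linear":[0,0,0],"turn":[0,0,0]},{"grip":30,"linear":[0,0,0],"turn":[0,0,0]}]' 60
```

```text
clock: 13.6
tcp_pos: [0.4752, -0.0375, 0.0133]
ee_rot: [-0.021, 1.0, 0.0, -0.0]
wrist_force: [1.3, -0.2, -0.6]
opening: 0.0371
grasp_force: 61.0
```

```bash
python3 -m pendant '[{"grip":58,"linear":[0,0,0],"turn":[0,0,0]},{"grip":58,"linear":[0,0,0],"turn":[0,0,0]},{"grip":58,"linear":[0,0,0],"turn":[0,0,0]},{"grip":58,"linear":[0,0,-10],"turn":[0,0,0]},{"grip":58,"linear":[0,0,-20],"turn":[0,0,0]},{"grip":58,"linear":[0,0,-25],"turn":[0,0,0]},{"grip":36,"linear":[10,0,-25],"turn":[0,0,0]},{"grip":36,"linear":[20,0,-20],"turn":[0,0,0]},{"grip":36,"linear":[20,0,-10],"turn":[0,0,0]},{"grip":36,"linear":[10,0,0],"turn":[0,0,0]},{"grip":36,"linear":[0,0,0],"turn":[0,0,0]},{"grip":36,"linear":[0,0,0],"turn":[0,0,0]}]' 60
python3 -c "
from h import *
im=ctrl.grab_frame('wrist');cv2.imwrite('pics/w5.png',im);C=cam('wrist')
for c in blobs(im,22,34,110,80,800):
    r=cv2.minAreaRect(c);x,y,w,h=cv2.boundingRect(c);print(r,x,y,w,h,np.round(onz(C,*r[0],.028),4))
    for uv in((x,y+h/2),(x+w,y+h/2),(x+w/2,y+h),(x+w/2,y)):print(np.round(onz(C,*uv,.028),4))
for c in blobs(im,10,21,140,120,200):
    r=cv2.minAreaRect(c);print('or',r,np.round(onz(C,*r[0],.036),4))
"
```

```text
clock: 14.8
tcp_pos: [0.4155, -0.0401, 0.1238]
ee_rot: [-0.021, 1.0, -0.0, 0.001]
wrist_force: [-0.4, -0.7, -0.5]
opening: 0.0361
grasp_force: 0.0
((312.5, 327.5), (55.0, 99.0), 0.0) 285 278 56 100 [ 0.475  -0.0374  0.028 ]
[ 0.4763 -0.0567  0.028 ]
[ 0.4747 -0.0173  0.028 ]
[ 0.5194 -0.0352  0.028 ]
[ 0.4375 -0.0386  0.028 ]
```

View pics/w5.png

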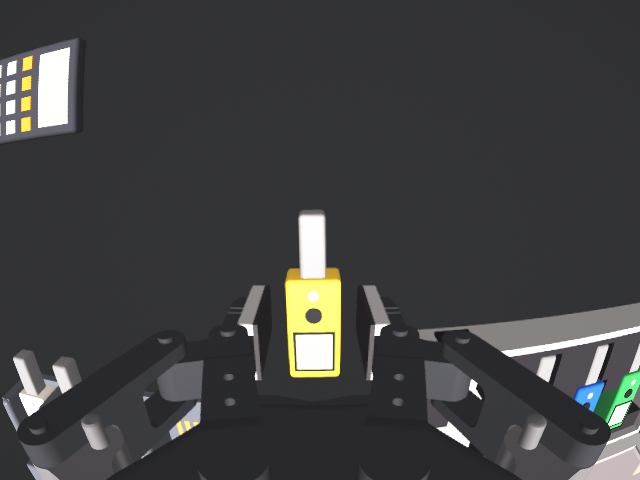

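The logger lies upright on the bench with its grip at (312,245) pointing toward the robot, centred between the fingers. I'll descend on the grip.

```bash
python3 -m pendant '[{"grip":36,"linear":[-1,0.6,20],"turn":[0,0,0]},{"grip":36,"linear":[0,0,25],"turn":[0,0,0]},{"grip":36,"linear":[0,0,25],"turn":[0,0,0]},{"grip":36,"linear":[0,0,20],"turn":[0,0,0]},{"grip":36,"linear":[0,0,10],"turn":[0,0,0]},{"grip":36,"linear":[0,0,7],"turn":[0,0,0]},{"grip":36,"linear":[0,0,3],"turn":[0,0,0]},{"grip":36,"linear":[0,0,2],"turn":[0,0,0]},{"grip":36,"linear":[0,0,0],"turn":[0,0,0]},{"grip":36,"linear":[0,0,0],"turn":[0,0,0]}]' 80
python3 -m pendant '[{"grip":25,"linear":[0,0,0],"turn":[0,0,0]},{"grip":10,"linear":[0,0,0],"turn":[0,0,0]},{"grip":10,"linear":[0,0,0],"turn":[0,0,0]},{"grip":10,"linear":[0,0,0],"turn":[0,0,0]},{"grip":10,"linear":[0,0,0],"turn":[0,0,0]}]' 80
python3 -c "
from h import *
go((.58,-.10,.15),np.pi/2+.041);print(ctrl.get_state()['wrist_force'])"
```

```text
clock: 15.85
tcp_pos: [0.4168, -0.0396, 0.012]
ee_rot: [-0.021, 1.0, -0.0, 0.001]
wrist_force: [0.2, -0.6, 0.6]
opening: 0.0361
grasp_force: 0.0
clock: 16.35
tcp_pos: [0.4166, -0.0396, 0.012]
ee_rot: [-0.021, 1.0, -0.0, 0.0]
wrist_force: [-2.0, 0.3, 5.7]
opening: 0.0163
grasp_force: 78.2
 shift mm [-160.8  -67.3 -137.9] turn [-0.     0.001  0.001]
[-2.0200087   0.32716168  5.70526893]
```

```bash
python3 -m pendant '[{"grip":10,"linear":[0,0,-5],"turn":[0,0,0]},{"grip":10,"linear":[0,0,-10],"turn":[0,0,0]},{"grip":10,"linear":[0,0,-20],"turn":[0,0,0]},{"grip":10,"linear":[0,0,-25],"turn":[0,0,0]},{"grip":10,"linear":[0,0,-25],"turn":[0,0,0]},{"grip":10,"linear":[0,0,-25],"turn":[0,0,0]},{"grip":10,"linear":[0,-10,-20],"turn":[0,0,0]},{"grip":10,"linear":[-15,-20,-10],"turn":[0,0,0]},{"grip":10,"linear":[-20,-20,0],"turn":[0,0,0]},{"grip":10,"linear":[-15,-10,0],"turn":[0,0,0]},{"grip":10,"linear":[0,0,0],"turn":[0,0,0]},{"grip":10,"linear":[0,0,0],"turn":[0,0,0]},{"grip":10,"linear":[0,0,0],"turn":[0,0,0]}]' 80
python3 -c "
from h import *
im=ctrl.grab_frame('wrist');cv2.imwrite('pics/w6.png',im);C=cam('wrist')
for nm,a in(('y',(22,34,110,80,800)),('or',(8,21,130,100,150))):
  for c in blobs(im,*a):
    r=cv2.minAreaRect(c);print(nm,r,np.round(onz(C,*r[0],.036),4))
"
```

```text
clock: 17.65
tcp_pos: [0.4678, -0.0966, 0.151]
ee_rot: [-0.021, 1.0, 0.0, -0.0]
wrist_force: [-0.1, -0.1, -0.4]
opening: 0.0164
grasp_force: 78.2
y ((313.0, 388.5), (23.0, 62.0), 90.0) [ 0.5971 -0.0905  0.036 ]
or ((125.72993469238281, 354.4927062988281), (20.479507446289062, 45.96426773071289), 83.41805267333984) [ 0.5795 -0.2557  0.036 ]
```

View pics/w6.png

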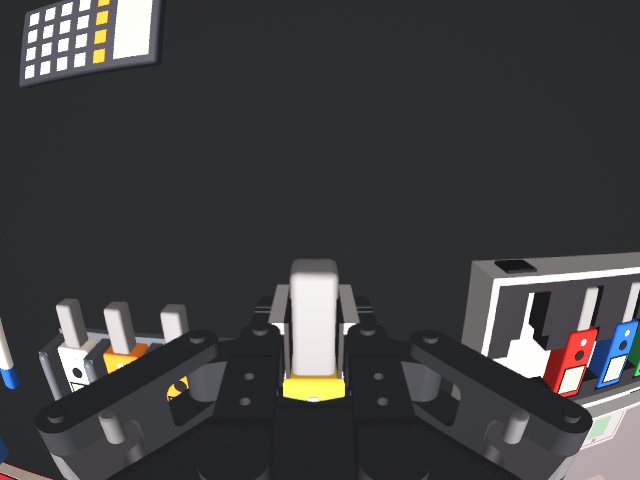

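The linkage hides most of the dock. Only the grip ends at (68,300), (120,304) and (174,307) can be seen, so I'll move closer in line with the bay.

```bash
python3 -m pendant '[{"grip":10,"linear":[-10,-15,-3],"turn":[0,0,0]},{"grip":10,"linear":[-15,-20,-3],"turn":[0,0,0]},{"grip":10,"linear":[-15,-15,-3],"turn":[0,0,0]},{"grip":10,"linear":[-5,-4,0],"turn":[0,0,0]},{"grip":10,"linear":[0,0,0],"turn":[0,0,0]},{"grip":10,"linear":[0,0,0],"turn":[0,0,0]},{"grip":10,"linear":[0,0,0],"turn":[0,0,0]}]' 80
python3 -c "
from h import *
im=ctrl.grab_frame('wrist');cv2.imwrite('pics/w7.png',im);cv2.imwrite('pics/top7.png',ctrl.grab_frame('top'))
a=cv2.resize(im[180:420,0:400],(800,480),interpolation=cv2.INTER_CUBIC);cv2.imwrite('pics/w7c.png',a)
"
```

```text
clock: 18.4
tcp_pos: [0.5151, -0.1485, 0.1599]
ee_rot: [-0.021, 1.0, 0.0, -0.0]
wrist_force: [-0.6, 0.8, -0.5]
opening: 0.0163
grasp_force: 78.2
```

View pics/w7c.png

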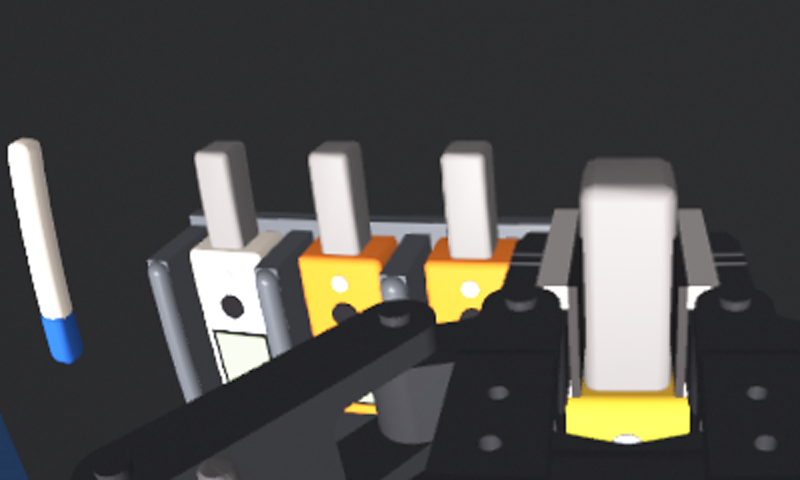

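Crop: three docked grips. Their junctions with the bodies are at crop (231,247), (343,253) and (471,257), and the held grip is at (628,270). I'll compute the bay positions from these.

```bash
python3 -c "
from h import *
C=cam('wrist')
L={'w':[(196,158),(210,247)],'o1':[(311,157),(321,253)],'o2':[(443,157),(450,257)]}
W={'w':[(235,158),(248,247)],'o1':[(350,157),(361,253)],'o2':[(486,157),(490,257)]}
off={'w':-84,'o1':-28,'o2':28}
P={}
for k in L:
  for i in(0,1):
    l=onz(C,L[k][i][0]/2,180+L[k][i][1]/2,.032);r=onz(C,W[k][i][0]/2,180+W[k][i][1]/2,.032)
    print(k,i,'left',np.round(l[:2],4),'right',np.round(r[:2],4),'w',round(r[1]-l[1],4));P[k,i]=(l+r)[:2]/2
for i in(0,1):
  for k in('o1','o2','w'): pass
  d=(P['o2',i]-P['w',i]);yaw=-np.arctan2(d[0],d[1]);print('yaw',yaw,'pitch',np.linalg.norm(d)/2)
  print('free grip point',i,P['o2',i]+d/np.linalg.norm(d)*.056)
# divider tops/outer: held logger body
print('held grip z', [np.round(onz(C,u/2,180+300/2,.16),4) for u in (583,673)])
# top view
T=cam('top');im=cv2.imread('pics/top0.png')
for c in blobs(im,10,25,140,120):
    r=cv2.minAreaRect(c);p=onz(T,*r[0],.036)
    if .4<p[0]<.8 and -.5<p[1]<0:
        x,y,w,h=cv2.boundingRect(c);print('top orange back',np.round(onz(T,x+w/2,y,.036),4),'front',np.round(onz(T,x+w/2,y+h,.036),4),np.round(p,4))
"
```

```text
w 0 left [ 0.544  -0.3285] right [ 0.5428 -0.3084] w 0.0202
w 1 left [ 0.5852 -0.3281] right [ 0.5831 -0.3078] w 0.0203
o1 0 left [ 0.5403 -0.2723] right [ 0.5393 -0.2552] w 0.0171
o1 1 left [ 0.5824 -0.2723] right [ 0.5808 -0.254 ] w 0.0183
o2 0 left [ 0.5373 -0.2169] right [ 0.5365 -0.2001] w 0.0168
o2 1 left [ 0.5795 -0.2158] right [ 0.5783 -0.1994] w 0.0164
yaw 0.05846143654318404 pitch 0.05508276381901213
free grip point 0 [ 0.53364381 -0.15257513]
yaw 0.04727089691309301 pitch 0.05525458058457058
free grip point 1 [ 0.5762642  -0.15165548]
held grip z [array([ 0.524 , -0.1566,  0.16  ]), array([ 0.5232, -0.1379,  0.16  ])]
top orange back [ 0.6618 -0.2621  0.036 ] front [ 0.5798 -0.2621  0.036 ] [ 0.6224 -0.2614  0.036 ]
top orange back [ 0.6613 -0.2071  0.036 ] front [ 0.5769 -0.2072  0.036 ] [ 0.6201 -0.2052  0.036 ]
```

```bash
python3 -c "
from h import *
go((.5545,-.152,.08),np.pi/2+.045)"
```

```text
shift mm [-39.   -5.   80.1] turn [ 0.    -0.    -0.002]
```

```bash
python3 -m pendant '[{"grip":10,"linear":[-15,-2,0],"turn":[0,0,-0.002]},{"grip":10,"linear":[-15,-2,0],"turn":[0,0,0]},{"grip":10,"linear":[-9,-1,0],"turn":[0,0,0]},{"grip":10,"linear":[0,0,20],"turn":[0,0,0]},{"grip":10,"linear":[0,0,25],"turn":[0,0,0]},{"grip":10,"linear":[0,0,20],"turn":[0,0,0]},{"grip":10,"linear":[0,0,12],"turn":[0,0,0]},{"grip":10,"linear":[0,0,0],"turn":[0,0,0]},{"grip":10,"linear":[0,0,0],"turn":[0,0,0]},{"grip":10,"linear":[0,0,0],"turn":[0,0,0]}]' 80
python3 -c "
from h import *
im=ctrl.grab_frame('scene');t=ctrl.grab_frame('top');w=ctrl.grab_frame('wrist')
a=cv2.resize(im[240:340,200:340],(420,300),interpolation=cv2.INTER_CUBIC);b=cv2.resize(t[150:250,345:475],(390,300),interpolation=cv2.INTER_CUBIC)
cv2.imwrite('pics/w8.png',np.vstack([np.hstack([a[:,:400],b]),cv2.resize(w[120:370],(790,300))]))
go((.5545,-.152,.02),np.pi/2+.045)"
```

```text
clock: 19.5
tcp_pos: [0.5561, -0.153, 0.0849]
ee_rot: [-0.022, 1.0, -0.001, 0.001]
wrist_force: [-0.1, 0.6, -0.7]
opening: 0.0163
grasp_force: 78.2
 shift mm [ 1.5  1.1 64.6] turn [-0.001  0.002 -0.001]
```

View pics/w8.png

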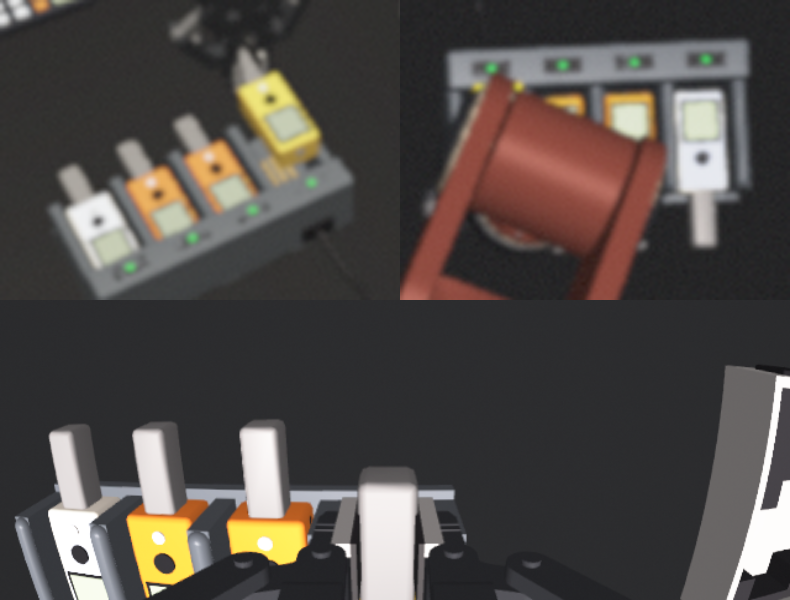

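The scene view shows the yellow logger level over the free bay. In the wrist view the dock's floor plate runs from composite (28,487) to (455,491), which gives an independent check on sideways position.

```bash
python3 -c "
from h import *
C=cam('wrist')
im=ctrl.grab_frame('wrist');g=im.mean(2)
for r in(272,275,277,279,281):
    print(r,[int(v) for v in g[r,360:378]],'|',[int(v) for v in g[r,14:34]])
for u,v in((368.6,278),(22.7,276)):
  for z in(.006,.008):print(np.round(onz(C,u,v,z),4))
L=[(241/1.234,120+128*.833),(281/1.234,120+128*.833),(249/1.234,120+212*.833),(286/1.234,120+212*.833)]
P=[onz(C,u,v,.032) for u,v in L];print(np.round(P,4))
print('held',[np.round(onz(C,u/1.234,120+190*.833,.105),4) for u in(360,416)])"
```

```text
272 [44, 44, 44, 44, 45, 46, 44, 46, 43, 45, 45, 46, 45, 45, 45, 44, 45, 44] | [44, 43, 43, 44, 43, 44, 43, 43, 43, 44, 44, 44, 44, 44, 44, 44, 44, 43, 44, 43]
275 [63, 63, 63, 63, 63, 63, 59, 50, 45, 45, 45, 46, 44, 45, 44, 45, 45, 46] | [44, 44, 43, 43, 44, 43, 44, 44, 44, 44, 44, 44, 44, 43, 44, 44, 43, 44, 44, 43]
277 [65, 64, 64, 64, 65, 65, 62, 54, 45, 45, 45, 44, 45, 45, 45, 44, 45, 45] | [43, 43, 44, 43, 43, 44, 44, 44, 43, 43, 44, 43, 43, 44, 44, 44, 44, 44, 44, 44]
279 [163, 163, 164, 164, 165, 166, 166, 139, 87, 46, 44, 46, 44, 45, 45, 45, 45, 44] | [43, 44, 45, 43, 42, 44, 44, 43, 43, 44, 43, 44, 43, 44, 44, 45, 43, 43, 44, 43]
281 [196, 197, 196, 196, 196, 197, 196, 151, 69, 45, 44, 45, 44, 45, 45, 45, 44, 44] | [45, 44, 44, 43, 43, 44, 43, 43, 44, 44, 43, 44, 44, 44, 44, 44, 44, 43, 43, 44]
[ 0.57   -0.1172  0.006 ]
[ 0.5693 -0.1175  0.008 ]
[ 0.5864 -0.3805  0.006 ]
[ 0.5855 -0.3784  0.008 ]
[[ 0.5352 -0.2167  0.032 ]
 [ 0.5346 -0.1985  0.032 ]
 [ 0.5762 -0.215   0.032 ]
 [ 0.5749 -0.1972  0.032 ]]
held [array([ 0.5334, -0.1603,  0.105 ]), array([ 0.5327, -0.1452,  0.105 ])]
```

```bash
python3 -m pendant '[{"grip":10,"linear":[3.5,1.2,0],"turn":[0,0,0]},{"grip":10,"linear":[0,0,8],"turn":[0,0,0]},{"grip":10,"linear":[0,0,8],"turn":[0,0,0]},{"grip":10,"linear":[0,0,8],"turn":[0,0,0]},{"grip":10,"linear":[0,0,8],"turn":[0,0,0]},{"grip":10,"linear":[0,0,0],"turn":[0,0,0]},{"grip":10,"linear":[0,0,0],"turn":[0,0,0]}]' 80
```

```text
clock: 20.4
tcp_pos: [0.5513, -0.1515, 0.0508]
ee_rot: [-0.022, 1.0, 0.0, -0.0]
wrist_force: [-0.2, -0.0, -1.3]
opening: 0.0169
grasp_force: 78.2
```

```bash
python3 -m pendant '[{"grip":10,"linear":[0,0,8],"turn":[0,0,0]},{"grip":10,"linear":[0,0,8],"turn":[0,0,0]},{"grip":10,"linear":[0,0,6],"turn":[0,0,0]},{"grip":10,"linear":[0,0,4],"turn":[0,0,0]},{"grip":10,"linear":[0,0,2],"turn":[0,0,0]},{"grip":10,"linear":[0,0,2],"turn":[0,0,0]},{"grip":10,"linear":[0,0,0],"turn":[0,0,0]},{"grip":10,"linear":[0,0,0],"turn":[0,0,0]}]' 80
```

```text
clock: 21.2
tcp_pos: [0.5517, -0.1516, 0.0215]
ee_rot: [-0.022, 1.0, -0.0, 0.0]
wrist_force: [0.0, 0.6, -1.4]
opening: 0.0162
grasp_force: 78.2
```

```bash
python3 -m pendant '[{"grip":10,"linear":[0,0,1],"turn":[0,0,0]},{"grip":10,"linear":[0,0,1],"turn":[0,0,0]},{"grip":10,"linear":[0,0,0],"turn":[0,0,0]},{"grip":10,"linear":[0,0,0],"turn":[0,0,0]}]' 80
```

```text
clock: 21.6
tcp_pos: [0.5518, -0.1517, 0.0201]
ee_rot: [-0.022, 1.0, -0.0, 0.0]
wrist_force: [-3.1, 0.6, 5.2]
opening: 0.0162
grasp_force: 78.9
```

Contact with the floor shows up as +5 N. Release and retreat.

```bash
python3 -m pendant '[{"grip":22,"linear":[0,0,0],"turn":[0,0,0]},{"grip":34,"linear":[0,0,0],"turn":[0,0,0]},{"grip":34,"linear":[0,0,0],"turn":[0,0,0]},{"grip":34,"linear":[0,0,-8],"turn":[0,0,0]},{"grip":34,"linear":[0,0,-15],"turn":[0,0,0]},{"grip":34,"linear":[0,0,-25],"turn":[0,0,0]},{"grip":34,"linear":[0,0,-30],"turn":[0,0,0]},{"grip":34,"linear":[15,0,-30],"turn":[0,0,0]},{"grip":34,"linear":[30,0,-20],"turn":[0,0,0]},{"grip":34,"linear":[30,0,-10],"turn":[0,0,0]},{"grip":34,"linear":[30,0,0],"turn":[0,0,0]},{"grip":34,"linear":[20,0,0],"turn":[0,0,0]},{"grip":34,"linear":[20,0,0],"turn":[0,0,0]},{"grip":34,"linear":[0,0,0],"turn":[0,0,0]},{"grip":34,"linear":[0,0,0],"turn":[0,0,0]}]' 80
python3 -c "
from h import *
t=ctrl.grab_frame('top');im=ctrl.grab_frame('scene');w=ctrl.grab_frame('wrist')
a=cv2.resize(im[240:340,200:340],(420,300),interpolation=cv2.INTER_CUBIC)[:,:400];b=cv2.resize(t[150:250,345:475],(390,300),interpolation=cv2.INTER_CUBIC)
cv2.imwrite('pics/w9.png',np.vstack([np.hstack([a,b]),np.hstack([cv2.resize(im[150:350,280:540],(390,300)),cv2.resize(w,(400,300))])]))
T=cam('top')
for c in blobs(t,10,34,130,110):
    r=cv2.minAreaRect(c);p=onz(T,*r[0],.036)
    if .4<p[0]<.8 and -.5<p[1]<0:print(r,np.round(p,4))"
```

```text
clock: 23.1
tcp_pos: [0.4073, -0.1583, 0.1586]
ee_rot: [-0.022, 1.0, -0.001, 0.001]
wrist_force: [0.6, 0.5, 0.4]
opening: 0.034
grasp_force: 0.0
((374.0, 200.0), (32.0, 16.0), 90.0) [ 0.6149 -0.1473  0.036 ]
((421.5, 197.5), (33.0, 17.0), 90.0) [ 0.6219 -0.2609  0.036 ]
((398.2149658203125, 198.01358032226562), (33.628562927246094, 17.266149520874023), 87.27368927001953) [ 0.6202 -0.2053  0.036 ]
```

View pics/w9.png

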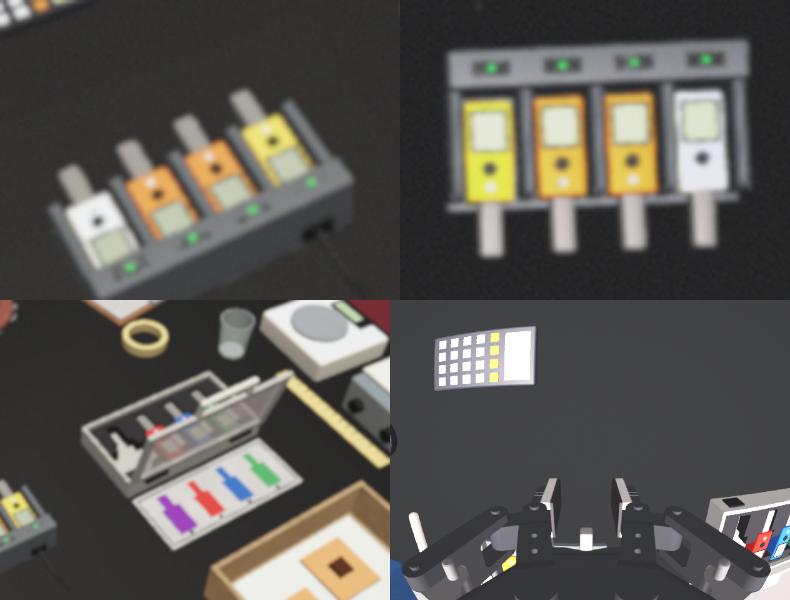

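The yellow logger sits flat in the free bay, about 4 mm short of its neighbours and about 2 mm sideways at most. The other loggers haven't moved, the lid is open and the gripper is clear.

```bash
python3 -c "
from station import ctrl
print(ctrl.close_job())"
```

```text
the job is handed in; nothing more can be done
None
```

I opened the lid fully and moved the yellow logger (the purple sticker covers its pocket's outline) into the dock's free bay, flat with its grip to the front; the job is handed in at about 23 s, but no verdict was returned.

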